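# Fetch a bottle cap from under a low wire shelf with a reacher

### The job

A blue bottle cap has rolled under the low wire shelf, too low for a hand. Take the small reacher by its upright handle, push its open jaws in from the shelf's open long side over the cap, squeeze the trigger so that the jaws close on it, and draw it out in the jaws until it is about 10 cm clear of the shelf's front. Then let go of the trigger so the jaws open, leaving the cap on the worktop and the reacher standing upright on its foot; touch the cap only with the reacher and leave the jars on the shelf and the brown bottle where they are.

Things in the scene. Friction and masses are not known exactly. Their poses are not given: they have to be found in the camera images.
- shelf: chrome wire shelf, fixed: 161 mm deep (its x), 297 long (y), 75 high; space below 68 high. Origin: centre of its footprint, on the worktop. Front = open long side, faces its -x (front edge x = -80), roughly world -y; the way in is +x. 7 mm wire legs only at the corners (x +-77, y +-145), foot wires along the short ends. The top: nine wires 16 mm apart; two jars on a white strip, 79 high, along its rear
- cap: blue screw cap of a bottle, a disc 29 mm across and 16 mm high, 10 to 21 g, lying on the worktop below the shelf, 40 to 90 mm in from its front edge. Origin: centre of its underside, z up
- reacher: grey reacher, about 350 g, standing by itself on a flat black foot 100 x 58 mm. Origin: centre of the foot's underside; x along the shaft to the jaws, z up. Over the foot a housing 34 wide up to z = 31, x -46 to 50; from it rise the handle: grey rear grip (up to z = 97), then orange trigger (z 35 to 95). Shaft 16 thick at z = 18; a head 40 wide ends at x = 216, jaws reach x = 290
- reacher_grip (a point): middle of the reacher's handle, 65 mm above the foot's underside, above the origin; axes as the reacher's. Rear grip's rear face 26 mm behind it, free trigger's front face 26 mm ahead, both 28 mm wide: a gripper pointing down and closing along x takes both, 52 mm across free, 38 fully squeezed. Fingers stay above z = 33. A light hold of 8 to 10 N lifts it with jaws wholly or mostly open
- reacher_jaws (a point): point midway between the jaws where they hold the cap best: x = 270, z = 14 mm in the reacher's frame. The cap's centre should lie there within about 8 mm along x when the jaws close; they centre it sideways
- trigger (a joint): travel of the orange trigger towards the rear grip, m: 0 free, 0.014 fully squeezed. Spring: 8 N at 0, 12 N at the end. The jaws follow: they meet the cap at about 0.010; 20 to 25 N of squeeze then holds it firmly. As the fingers close evenly on grip and trigger, the reacher creeps forward (+x) by half the travel, about 5 mm
- jaw_l: left jaw of the reacher (+y side), grey arm, orange pad 38 x 20 mm with a small inward lip at the tip; origin on its upright hinge pin at reacher x = 205, y = 12, z = 14 mm. With the trigger free the mouth between the jaws is 56 mm wide at the pads' rear, 69 at the tips, and the jaws measure 96 mm over the outside; they span z = 4 to 24 mm when the foot stands on the worktop
- jaw_r: right jaw of the reacher (its -y side), like the left; hinge pin at reacher x = 205, y = -12 mm
- pill_jar: white pill jar with a blue band, 43 mm across, 76 mm high, standing loose on the rear of the shelf; origin at the centre of its underside
- salt_shaker: clear salt shaker, 44 mm across, 90 mm high, standing loose on the rear of the shelf; origin at the centre of its underside
- vanilla_bottle: small dark brown bottle with black cap, 40 mm across, 102 mm high, standing loose on the worktop in front of the dish rack; origin at the centre of its underside

How it is judged:
By the outcome, as a careful person would: the job done as asked, in the order asked, and still so for the second after the job is handed in, with the robot touching nothing.
It also fails if it takes over 48 s, if anything falls off the work surface, if the arm or the gripper's body presses on something with over 40 N, if the wrist force passes 120 N, or if a joint passes its speed limit or range.

### The arm

A 6-joint arm with a two-finger parallel gripper is mounted at the origin on a cart in front of the work surface, level with it; the furniture and walls round the work are solid. World frame = base frame: x ahead of the robot, y to its left, z up, the work surface at z = 0. Lengths are in m, angles in degrees, forces in N, time in s.
With the tool pointing down it reaches from about 0.35 to 0.975 m from the base axis. Payload 4.9 kg.
Tool frame: the origin (TCP) lies between the finger pads; the fingertips stand 14 mm ahead of it and the grasp point (between the pads) lies 5 mm behind it; z points along the fingers, y is the line along which they close (so a half turn about z gives the same grasp; the last joint's range is limited). The gripper opens to 85 mm and grips with 20 to 120 N. Pads are 22 mm wide; open, the fingers measure 114 mm over their backs; the gripper's body (76 mm by 85 mm) begins 54 mm behind the grasp point. The pads swing forward as they close: fully open they stand 13 mm farther back than shut.
Start: joints at [-81.99, 3.019, 92.412, -0, 84.569, -6.818], TCP at [0.16, -0.604, 0.245] pointing down, gripper open.
Joint ranges: [-172.51, 172.51], [-57.92, 126.97], [3.15, 148.05], [-58.71, 238.71], [5.1, 150.11], [-179.66, 179.66]. Speed limits (degrees/s): [147.25, 147.25, 180, 180, 180, 180].

### API

Orientations are given as [roll, pitch, yaw] about the fixed x, y, z axes, in that order (R = Rz(yaw) Ry(pitch) Rx(roll)).
In Python, from station import manip gives the robot as it stands. Calls block until the motion is done:
- manip.move_pose(position, orientation): joint-space move of the TCP to a pose.
- manip.move_l(position, feed=0.15, orientation=None, force_limit=None): straight line of the TCP; orientation=None keeps the orientation; feed is the mean speed in m/s. With force_limit (N) it stops when the force on the tool has changed by that much, and returns True; else False.
- manip.move_joints(angles): joint-space move.
- manip.move_gripper(opening, newtons=None): finger opening in m; newtons is the grip in N (None keeps the last); returns when the fingers have stopped.
- manip.pause(seconds).
- manip.ik(position, orientation): joint angles nearest the present ones, or None.
- manip.read_state(): the state.
- manip.read_camera(name): name is "side" or "top"; returns (picture, depth): 420x560x3 uint8, red, green, blue; 420x560 float32, m along the optical axis (not along the pixel's ray), 0 where there is no reading.
- manip.camera_params(name): a dict with "fx", "fy", "cx", "cy" (pixels), "R" (3x3) and "t" (3): a world point X has camera coordinates R X + t. Camera axes: x right, y down, z forward; pixel columns grow to the right and rows downward; lengths in m; the calibration is good to about 2 mm. A picture is of the moment at which its call begins. camera_params takes no time and is no camera call.
A pose or a line that the arm cannot do raises manip.IKError and nothing moves.
- manip.hand_in(): hands the job in; it is judged then, once.
The state is a dict: "time_s": time; "q": joint angles; "qd": joint speeds; "tau": joint torques, N m; "ee_pos": TCP position; "orientation": TCP orientation; "wrist_force": force on the tool from outside, world axes, zero at the start; "torque": the same for the moment, N m; "grip_width": finger opening in m; "gripper_force": force on a finger pad.
Only numpy, scipy, OpenCV 4.12 (cv2) and the standard library are available. Lean on these libraries where they do the work, as an engineer would, in place of code of your own. Each camera call takes 0.05 s, during which the arm holds its last target. There are 200 camera calls.

## Working session

There is one attempt and no reset: what is moved stays moved. The work goes in short steps, each a Python script; the robot and the scene stay as the last script left them, time stands still between calls to the robot, and variables do not carry over. Pictures are saved under pics/ and viewed, at most 10 in all, crops included, and the job is handed in when it is done.

```bash
mkdir -p pics
cat > h.py <<'E'
import numpy as np, cv2
from station import manip
def snap(n,tag):
    im,d=manip.read_camera(n); cv2.imwrite(f'pics/{tag}.png',im[:,:,::-1]); np.savez(f'pics/{tag}.npz',im=im,d=d); return im,d
def pts(n,d,u,v):
    p=manip.camera_params(n); z=d[v,u]
    c=np.stack([(u-p['cx'])/p['fx']*z,(v-p['cy'])/p['fy']*z,z],-1)
    return (c-p['t'])@np.array(p['R'])
def ray(n,u,v,h):
    p=manip.camera_params(n);R=np.array(p['R']);o=-R.T@p['t']
    r=R.T@np.array([(u-p['cx'])/p['fx'],(v-p['cy'])/p['fy'],1]); return o+r*(h-o[2])/r[2]
E
python3 - <<'E'
from h import *
for n in('top','side'):
    snap(n,n+'0'); p=manip.camera_params(n); R=np.array(p['R']); print(n,-R.T@p['t'],R[2],p['fx'])
s=manip.read_state();print(s['time_s'],s['orientation'],s['grip_width'])
E
```

```text
top [0.3898796  0.23688793 1.04025393] [ 0.10739924 -0.00277422 -0.9942121 ] 473.96260258558357
side [0.26710967 0.88537101 0.70295845] [ 0.27752395 -0.68787841 -0.6706741 ] 424.7389302822742
0.1 [-1.79894820e+02 -1.13774245e-02  1.48304121e+01] 0.08516990011615222
```

View pics/top0.png

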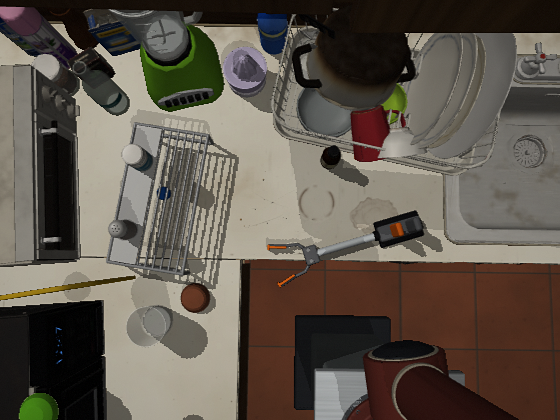

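View pics/side0.png

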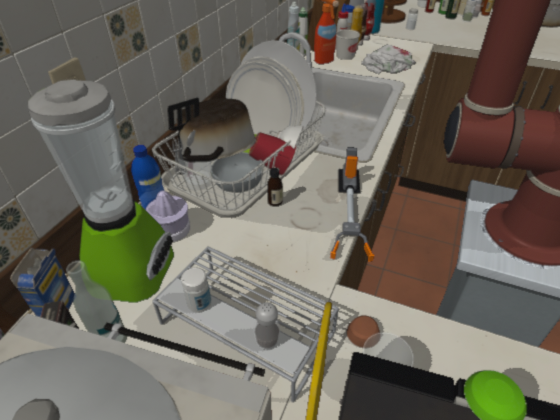

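The top view shows the cap at about (164,193) under the shelf. The shelf's front faces right (world -y). The reacher's handle is at about (398,230), its jaws point left towards (275,265), and the vanilla bottle is at (331,157).

```bash
cat > m.py <<'E'
from h import *
def reacher(im,d):
    hsv=cv2.cvtColor(im,cv2.COLOR_RGB2HSV)
    v,u=np.nonzero((d>0)&(d<1.2)); P=pts('top',d,u,v)
    H=hsv[v,u]
    org=(H[:,0]>5)&(H[:,0]<20)&(H[:,1]>170)&(H[:,2]>120)
    return u,v,P,H,org
if __name__=='__main__':
    f=np.load('pics/top0.npz'); im,d=f['im'],f['d']; u,v,P,H,org=reacher(im,d)
    box=(u>255)&(u<430)&(v>205)&(v<292)
    for n,m in dict(trig=org&box&(u>380),jl=org&box&(u<300)&(v<258),jr=org&box&(u<300)&(v>265)).items():
        print(n,m.sum(),P[m].mean(0).round(4),P[m].min(0).round(3),P[m].max(0).round(3))
    sh=box&(u>320)&(u<370)&(P[:,2]>.012)&(P[:,2]<.04)
    c=P[sh].mean(0); w=np.linalg.svd(P[sh][:,:2]-c[:2])[2][0] if sh.sum()<3000 else None
    print('shaft',sh.sum(),c,w,np.degrees(np.arctan2(w[1],w[0])))
    hd=box&(u>365)&(P[:,2]>.085)&(P[:,2]<.105); print('handle top',hd.sum(),P[hd].mean(0),P[hd].min(0),P[hd].max(0))
    ft=(box&(u>365)&(P[:,2]>.003)&(P[:,2]<.02)&(H[:,2]<70)).astype(bool)
    print('foot',ft.sum(),cv2.minAreaRect(P[ft][:,:2].astype(np.float32)),np.median(P[ft][:,2]))
    hs=box&(u>365)&(P[:,2]>.026)&(P[:,2]<.036); print('housing',cv2.minAreaRect(P[hs][:,:2].astype(np.float32)))
    m=(H[:,0]>100)&(H[:,0]<125)&(H[:,1]>150)&(u>150)&(u<180)&(v>175)&(v<210)
    print('cap',m.sum(),np.c_[u,v][m].min(0),np.c_[u,v][m].max(0),P[m].mean(0),np.median(P[m],0))
    s=(u>100)&(u<216)&(v>118)&(v<285)&(P[:,2]>.066)&(P[:,2]<.084)
    r=cv2.minAreaRect(P[s][:,:2].astype(np.float32)); print('shelf',s.sum(),r,cv2.boxPoints(r))
    for n,b in dict(pill=(120,150,140,170),salt=(105,137,215,245),van=(318,345,143,172)).items():
        k=(u>b[0])&(u<b[1])&(v>b[2])&(v<b[3])&(P[:,2]>(.08 if n=='van' else .13)); print(n,k.sum(),P[k].mean(0))
    big=cv2.resize(np.hstack([im[110:290,90:250]]),None,fx=3,fy=3,interpolation=cv2.INTER_CUBIC); cv2.imwrite('pics/c1.png',big[:,:,::-1])
E
python3 m.py
```

```text
trig 60 [4.50e-01 4.00e-04 9.31e-02] [ 0.437 -0.006  0.069] [0.461 0.007 0.098]
jl 40 [0.4114 0.247  0.0231] [0.406 0.227 0.02 ] [0.414 0.263 0.027]
jr 46 [0.3404 0.2256 0.0231] [0.328 0.207 0.019] [0.354 0.241 0.028]
shaft 381 [0.41812019 0.09864433 0.023657  ] [ 0.30188348 -0.95334483] -72.4292357128093
handle top 202 [ 0.45534302 -0.02116857  0.09394652] [ 0.43664227 -0.04861496  0.0850621 ] [0.47342848 0.00680061 0.09970369]
foot 503 ((0.45269250869750977, -0.013131052255630493), (0.05787450447678566, 0.11628030985593796), 17.200210571289062) 0.007590537615857411
housing ((0.44996097683906555, -0.003553524613380432), (0.033479806035757065, 0.12220387160778046), 17.090560913085938)
cap 82 [157 187] [170 199] [0.5239908  0.49357359 0.01580138] [0.5239416  0.49474323 0.01512732]
shelf 5861 ((0.4950001835823059, 0.49189430475234985), (0.1618945449590683, 0.32410645484924316), 81.4793930053711) [[0.32274202 0.43585113]
 [0.6432712  0.38782984]
 [0.6672584  0.5479375 ]
 [0.34672916 0.59595877]]
pill 449 [0.57866392 0.51896221 0.15155732]
salt 352 [0.43712784 0.5371983  0.15756248]
van 132 [0.60325445 0.13315949 0.09966194]
```

```bash
python3 -c "
import cv2;a=cv2.imread('pics/top0.png')[195:295,255:435];cv2.imwrite('pics/c2.png',cv2.resize(a,None,fx=4,fy=4,interpolation=2))"
```

```text
(no output)
```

View pics/c1.png

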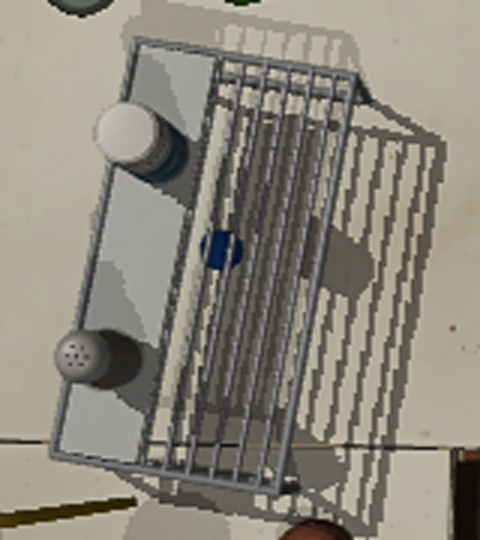

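View pics/c2.png

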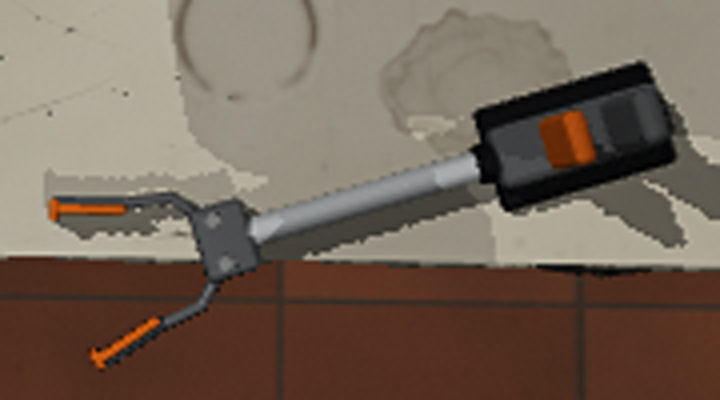

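The crops show the blue cap partly hidden by wires at full-picture pixel (163.5,193). The shelf's top corners are at about (108,262), (135,123), (208,136) and (183,273). The handle's trigger is at about (397,229) and its rear grip at about (413,225). Next I'll refine the shelf yaw and the reacher's centre, then grasp.

```bash
cat > g.py <<'E'
from m import *
f=np.load('pics/top0.npz'); im,d=f['im'],f['d']; u,v,P,H,org=reacher(im,d)
c=[ray('top',a,b,.073)[:2] for a,b in((107.7,261.7),(135,123.3),(208,136),(183,273.5))]
print('corners',np.round(c,4),[np.degrees(np.arctan2(*(b-a)[::-1])) for a,b in((c[0],c[1]),(c[3],c[2]),(c[3],c[0]),(c[2],c[1]))])
print('centre',np.mean(c,0),'cap',ray('top',163.5,193,.016))
a=np.radians(107.3); e=np.array([np.cos(a),np.sin(a)]); n=np.array([-e[1],e[0]])
box=(u>365)&(u<430)&(v>205)&(v<260)
k=box&(P[:,2]>.08)&(P[:,2]<.105); s=P[k][:,:2]@e; t=P[k][:,:2]@n
print('handle s',np.percentile(s,[0,3,97,100]),'t',np.percentile(t,[0,3,97,100]))
k=box&(P[:,2]>.004)&(P[:,2]<.012)&(H[:,2]<70); s2=P[k][:,:2]@e; t2=P[k][:,:2]@n
print('foot s',np.percentile(s2,[0,3,97,100]),'t',np.percentile(t2,[0,3,97,100]))
E
python3 g.py
```

```text
corners [[0.3746 0.5858]
 [0.6624 0.5445]
 [0.6377 0.3913]
 [0.3532 0.4327]] [np.float64(-8.163092519665897), np.float64(-8.280910076402387), np.float64(82.05209665080943), np.float64(80.86526727818851)]
centre [0.50699855 0.48858347] cap [0.52399129 0.49317244 0.016     ]
handle s [-0.18262339 -0.18005326 -0.12889646 -0.12828152] t [-0.44225942 -0.44117585 -0.4162857  -0.41452493]
foot s [-0.20526115 -0.20174002 -0.10657579 -0.10427549] t [-0.45730207 -0.45643797 -0.40014811 -0.39940759]
```

Run:
```python
from m import *
g=[.455,-.0201]; o=[180,0,17.3]
manip.move_pose([*g,.16],o)
manip.move_l([*g,.057],.12,o,force_limit=15)
s=manip.read_state(); print(s['ee_pos'],s['wrist_force'])
manip.move_gripper(.0485,20); s=manip.read_state(); print(s['grip_width'],s['gripper_force'],s['ee_pos'],s['wrist_force'],s['time_s'])
manip.move_l([*g,.067],.05); s=manip.read_state(); print(s['grip_width'],s['gripper_force'],s['ee_pos'],s['wrist_force'],s['time_s'])
snap('side','side1'); snap('top','top1')
a=cv2.imread('pics/side1.png')[130:270,280:400];b=cv2.imread('pics/top1.png')[195:295,255:435]
cv2.imwrite('pics/c3.png',np.hstack([cv2.resize(a,(343,400)),cv2.resize(b,(450,250)).copy() if 0 else cv2.copyMakeBorder(cv2.resize(b,(450,250)),0,150,0,0,0)]))
```

```text
[ 0.4557399  -0.02027503  0.05782712] [-0.41760223  0.67884489  1.00767769]
0.048657659676353826 5.8907197415828705 [ 0.45588391 -0.02054445  0.05818585] [-0.60838999 -1.68778085  5.57296706] 3.9167
0.04839798623791298 6.363092288374901 [ 0.45466522 -0.0199651   0.06671812] [-0.50163396  0.57273656 -2.39962178] 4.2667
```

View pics/c3.png

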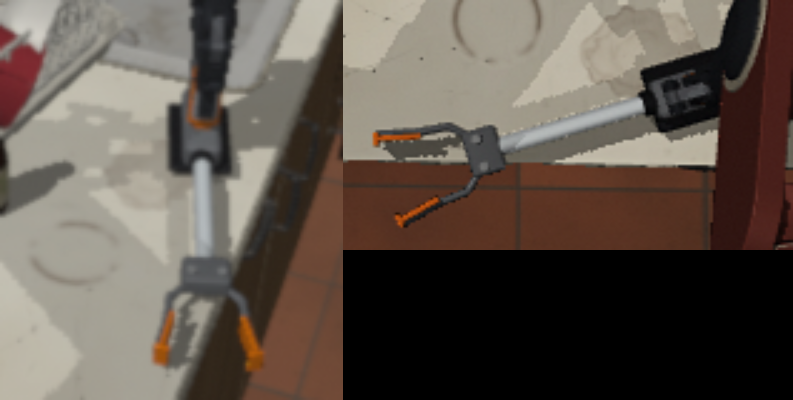

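It looks gripped, with the jaws slightly closed. I'll check from depth whether it is lifted or sagging.

```bash
cat > chk.py <<'E'
from m import *
import sys
def jaws(tag):
    f=np.load(f'pics/{tag}.npz'); u,v,P,H,org=reacher(f['im'],f['d'])
    m=org&(P[:,2]<.05)&(P[:,2]>.005)&(P[:,1]>.1)&(P[:,1]<.6)&(P[:,0]>.25)&(P[:,0]<.6)&(H[:,1]>190)
    im=np.zeros(f['d'].shape,np.uint8); im[v[m],u[m]]=1
    n,l=cv2.connectedComponents(cv2.dilate(im,np.ones((3,3)))); 
    for i in range(1,n):
        k=m&(l[v,u]==i)
        if k.sum()>8: print('pad',k.sum(),P[k].mean(0).round(4))
    return P,H,u,v
if __name__=='__main__':
    P,H,u,v=jaws(sys.argv[1])
    if sys.argv[1]=='top1':
        k=(u>320)&(u<365)&(v>205)&(v<260)&(P[:,2]>.015)&(P[:,2]<.06); q=P[k]
        for y in(.06,.08,.10,.12,.14): j=abs(q[:,1]-y)<.008; print(y,q[j].mean(0).round(4),q[j][:,2].max())
E
python3 chk.py top0; python3 chk.py top1
```

```text
pad 40 [0.4114 0.247  0.0231]
pad 46 [0.3404 0.2256 0.0231]
pad 41 [0.4048 0.249  0.0308]
pad 42 [0.3431 0.229  0.0308]
0.06 [0.428  0.063  0.0319] 0.03585473792445913
0.08 [0.4231 0.0798 0.0322] 0.03713978047687536
0.1 [0.4164 0.1002 0.0315] 0.036907406272307076
0.12 [0.4107 0.12   0.0316] 0.03916887699430834
0.14 [0.4043 0.14   0.0319] 0.03595894168588191
```

Lifted level by 8 mm, with the jaws 271 mm from the TCP at 107.3°. Next: turn, line up and push in, then check before closing.

Run:
```python
from chk import *
e=np.array([.1435,.9897]); F=np.array([.524,.4932])-.275*e; o=[180,0,-8.25]
A=F-.15*e
manip.move_l([*A,.068],.06,o)
manip.move_l([*A,.0605],.05)
print(manip.move_l([*(F-.08*e),.0605],.1,force_limit=12))
s=manip.read_state(); print(s['grip_width'],s['gripper_force'],s['ee_pos'],s['orientation'],s['wrist_force'],s['time_s'])
snap('top','top2'); snap('side','side2'); jaws('top2')
a=cv2.imread('pics/top2.png')[110:290,80:350]
cv2.imwrite('pics/c4.png',cv2.resize(a,None,fx=2.9,fy=2.9,interpolation=2))
```

```text
False
0.048873792290362726 6.366533786058426 [0.47292503 0.14164207 0.06039977] [ 1.79977292e+02  1.36861600e-02 -8.24530323e+00] [ 1.50943434 -0.78736972 -3.31459879] 7.2167
pad 25 [0.5407 0.3969 0.0245]
pad 21 [0.48   0.4074 0.0238]
```

View pics/c4.png

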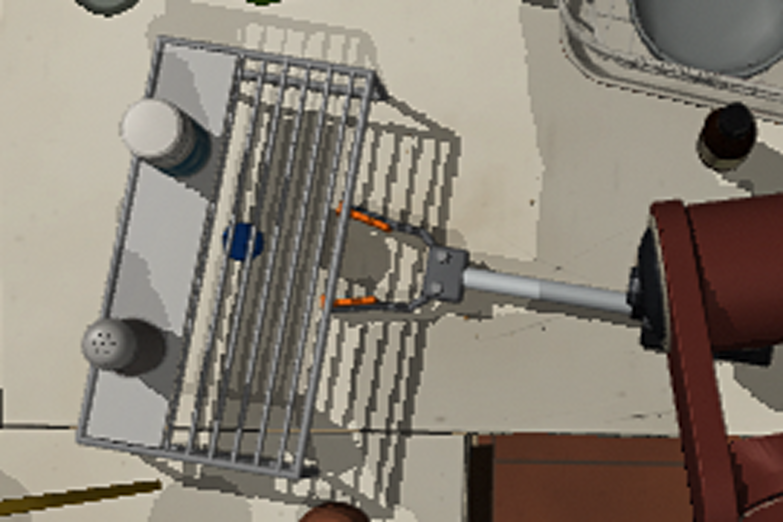

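The tips are just at the front edge, and the mid-jaw axis (at about 81.8°) passes through the cap. I'll push in and check again.

Run:
```python
from chk import *
e=np.array([.1435,.9897]); F=np.array([.524,.4932])-.275*e
print(manip.move_l([*F,.0605],.1,force_limit=10))
manip.move_l([*F,.0578],.03)
s=manip.read_state(); print(s['grip_width'],s['gripper_force'],s['ee_pos'],s['wrist_force'],s['time_s'])
im,d=snap('top','top3'); jaws('top3')
cv2.imwrite('pics/c5.png',cv2.resize(im[140:250,110:260,::-1],None,fx=5,fy=5,interpolation=2))
```

```text
False
0.04896634959719349 5.76262179762125 [0.48496101 0.22069303 0.05807753] [ 0.51897738 -0.2922397  -1.13051298] 8.5167
```

View pics/c5.png

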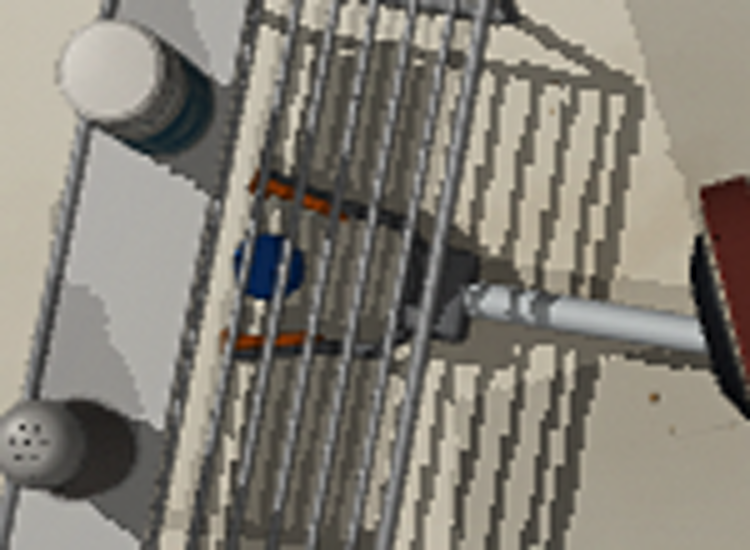

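The cap (crop px 268,266) lies between the pads, about 12 mm behind the tips (mid 240,260). I'll advance 4 mm further, then squeeze.

Run:
```python
from chk import *
e=np.array([.1435,.9897]); F=np.array([.524,.4932])-.271*e
print(manip.move_l([*F,.0578],.03,force_limit=10))
manip.move_gripper(.030,24); manip.pause(.3)
s=manip.read_state(); print(s['grip_width'],s['gripper_force'],s['ee_pos'],s['wrist_force'],s['time_s'])
im,d=snap('top','top4')
cv2.imwrite('pics/c6.png',cv2.resize(im[140:250,110:260,::-1],None,fx=5,fy=5,interpolation=2))
```

```text
False
0.04027913071152258 26.066393852233887 [0.48598209 0.22465799 0.05910427] [-0.5023728  -4.21041416  5.82447182] 9.3667
```

View pics/c6.png

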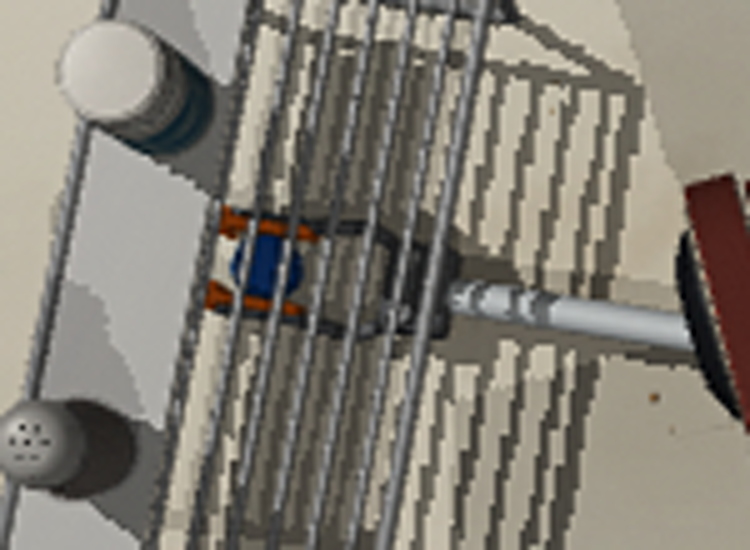

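The cap is centred between the closed pads at crop px (266,266). Lift 2 mm, draw out and lower.

Run:
```python
from chk import *
e=np.array([.1435,.9897]); F=np.array([.524,.4932])-.271*e; G=F-.199*e
manip.move_l([*F,.0605],.03)
s=manip.read_state(); print(s['grip_width'],s['gripper_force'],s['ee_pos'],s['wrist_force'])
print(manip.move_l([*G,.0605],.08,force_limit=15))
print(manip.move_l([*G,.057],.02,force_limit=5))
manip.pause(.3)
s=manip.read_state(); print(s['grip_width'],s['gripper_force'],s['ee_pos'],s['wrist_force'],s['time_s'])
im,d=snap('top','top5'); P,H,u,v=jaws('top5')
m=(H[:,0]>100)&(H[:,0]<125)&(H[:,1]>150)&(u>150)&(u<300)&(v>150)&(v<280); c=P[m].mean(0); print('cap',m.sum(),c,np.c_[u,v][m].mean(0),'in-coord',(c[:2]-[.507,.4886])@e+.08)
cv2.imwrite('pics/c7.png',cv2.resize(im[140:290,150:370,::-1],None,fx=3.5,fy=3.5,interpolation=2))
```

```text
0.04046923576781694 24.850256145000458 [0.48442252 0.22504059 0.05981167] [-0.16967219 -0.40637263 -4.28879445]
False
True
0.040618552323550036 26.391576826572418 [0.45710606 0.02798583 0.05895353] [-0.29635119  0.09085359  5.28309336] 12.8167
pad 43 [0.5128 0.3005 0.0228]
pad 43 [0.4799 0.306  0.0233]
cap 130 [0.49537102 0.29959205 0.01563609] [252.13076923 207.46153846] in-coord -0.1087299285745288
```

View pics/c7.png

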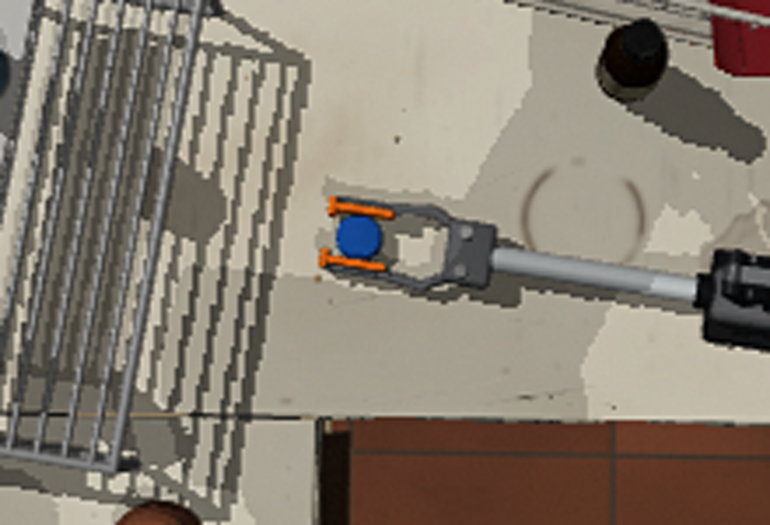

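The cap is held in the jaws at crop px (358,236). Its centre is 109 mm from the shelf front and its edge about 94 mm. Release, withdraw upward and verify.

Run:
```python
from chk import *
manip.move_gripper(.048,20); manip.move_gripper(.085); manip.pause(.3)
p=manip.read_state()['ee_pos']
manip.move_l([p[0],p[1],.18],.1,force_limit=15)
s=manip.read_state(); print(s['grip_width'],s['ee_pos'],s['wrist_force'],s['time_s'])
manip.move_joints([-81.99,3.019,92.412,0,84.569,-6.818])
e=np.array([.1435,.9897])
im,d=snap('top','top6'); snap('side','side6'); P,H,u,v=jaws('top6')
m=(H[:,0]>100)&(H[:,0]<125)&(H[:,1]>150)&(u>200)&(u<300)&(v>150)&(v<280); c=P[m].mean(0); print('cap',m.sum(),c,'in',(c[:2]-[.507,.4886])@e+.08)
for n,b in dict(pill=(120,150,140,170),salt=(105,137,215,245),van=(318,345,143,172)).items():
    k=(u>b[0])&(u<b[1])&(v>b[2])&(v<b[3])&(P[:,2]>(.08 if n=='van' else .13)); print(n,k.sum(),P[k].mean(0))
a=cv2.imread('pics/side6.png')[130:340,180:400]
cv2.imwrite('pics/c8.png',np.hstack([cv2.resize(im[130:290,200:440,::-1],(480,320)),cv2.resize(a,(320,320))]))
```

```text
0.08514678503832954 [0.45484414 0.02794506 0.17907351] [-0.60655803  1.367804   -0.40114537] 15.2417
pad 43 [0.5305 0.2881 0.0231]
pad 40 [0.4574 0.2982 0.0236]
cap 130 [0.49479543 0.29961563 0.01531533] in -0.10878918488399843
pill 453 [0.57850932 0.51886466 0.15142095]
salt 349 [0.4373731  0.53693526 0.15756816]
van 131 [0.60346534 0.13305203 0.09955077]
```

View pics/c8.png

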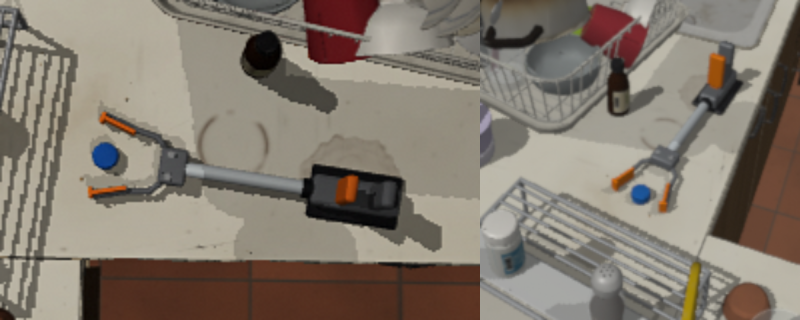

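The cap lies free at left-panel px (105,156) between the open jaws. The reacher stands on its foot at (355,195), and the jars and bottle have not moved.

```bash
python3 -c "
from station import manip
print(manip.hand_in())"
```

```text
the job is handed in; nothing more can be done
None
```

The job is handed in: the cap was drawn out in the jaws and released about 10 cm clear of the shelf front (edge 94 mm, centre 109 mm), the reacher stands upright on its foot with its jaws open, and the jars and brown bottle did not move.

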